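Lay the try square against the broken chopping board

ROBOT

A 7-joint arm with a two-finger parallel gripper is mounted at the origin on the work surface. World frame = base frame: x ahead of the robot, y to its left, z up, the work surface at z = 0. Lengths are in m, angles in rad, forces in N, time in s.
With the tool pointing down it reaches from about 0.35 to 0.9 m from the base axis. Payload 8.1 kg.
Tool frame: the origin (TCP) lies on the centre line of the jaws, within the pads' length; the fingertips stand 11 mm ahead of it and the grasp point (between the pads) lies 8 mm behind it (arm.nose_length is the distance from the TCP to the fingertips, in m); z points along the fingers, y is the line along which they close (so a half turn about z gives the same grasp; the last joint's range is limited). The gripper opens to 92 mm and grips with 3 to 60 N. Pads are 19 mm wide; open, the fingers measure 130 mm over their backs; the gripper's body (75 mm by 190 mm) begins 47 mm behind the grasp point.
Start: joints at [-0.103, 0.434, 0.025, 1.573, -0.012, 1.134, -0.075], TCP at [0.625, -0, 0.238] pointing down, gripper open.
Joint ranges: [-2.62, 2.62], [-0.44, 2.09], [-1.27, 1.32], [0.08, 2.57], [-1.32, 4.46], [0.12, 2], [-2.74, 2.74]. Speed limits (rad/s): [2.22, 2.22, 3.01, 3.01, 3.14, 3.14, 3.14].

INTERFACE

Orientations are given as a rotation vector (axis times angle).
In Python, from cell import arm gives the robot as it stands.
- The arm moves only by the tool jog_arm, never from a script. Its argument "moves" is a list of rows, each a list of 4 numbers: the shift along the tool's x, y, z in m, then the turn about the tool's z in rad. In form: [[tx, ty, tz, spin], ...]. A call has 1 to 20 rows; each row is the pose to reach, as a shift and turn from the pose commanded when the call began, along the tool's axes at that moment; what a row does not reach only later rows make up. A row lasts 1/8 s, in which the tool goes at most 62.5 mm and 10.7 degrees, less where a joint would pass 70% of its speed; a pose out of reach is approached as far as the arm can. A call with a gripper value outside its range is refused whole. "hand" is the finger opening in m, from 0 to 0.0918, set as the call begins (left out, the last holds). The fingers move at their own pace and stop on an object; "newtons" is the grip in N (left out, the last holds). Time passes only in rows, so rows that repeat a pose let the fingers close. It gives the time, the measured TCP pose, the force, the opening and the grip force at its end, in the units of the state.
- arm.observe(): the state, without advancing time (a new reading comes with each control period).
- arm.get_image(name): name is "scene" or "side" or "wrist"; returns a dict with "color" (400x640x3 uint8, red, green, blue), "z_map" (400x640 float32, m along the optical axis (not along the pixel's ray), 0 where there is no reading), "fx", "fy", "cx", "cy" (pixels), "rvec" (rotation vector, rad) and "tvec" (3), from world to camera coordinates, as OpenCV has them. Camera axes: x right, y down, z forward; pixel columns grow to the right and rows downward; lengths in m; the calibration is good to about 2 mm. A picture is of the moment at which its call begins.
- arm.sign_off(): hands the job in; it is judged then, once.
The state is a dict: "clock": time; "joints": joint angles; "dq": joint speeds; "joint_efforts": joint torques, N m; "position": TCP position; "ee_rot": TCP orientation; "force": force on the tool from outside, world axes, zero at the start; "ft_torque": the same for the moment, N m; "width": opening from 0.0 (shut) to 1.0 (fully open); "gripper_force": force on a finger pad.
Only numpy, scipy, OpenCV 4.12 (cv2) and the standard library are available. Lean on these libraries where they do the work, as an engineer would, in place of code of your own. Each camera call takes 0.05 s, during which the arm holds its last target. There are 200 camera calls.

TASK

One corner of the wooden chopping board has broken away and that end is to be sawn off. Take the try square out from between the scrub brush and the bowls, leaving the kitchen things where they are, and lay it gently on the board ready for marking the cut: the wooden stock hanging over the board's long edge nearest you (the edge the break bites into) with its working face flush against that edge along its whole length, and the blade flat on the board with its outer edge on the sound wood, no more than 15 mm from where the break begins. Leave it lying there.

Things in the scene. Friction and masses are not known exactly. Their poses are not given: they have to be found in the camera images.
- square: Carpenter's L-shaped try square, about 140 g: steel blade on top of one end of a dark wooden stock. Origin: foot of the stock's working (inner) face, under the blade's centreline; x along blade, y along stock, z up through its thickness. Stock fills x -26..0, y -15..49, z 0..15 (to 18 beyond y = 15). Blade 30 wide, 3 thick: x -26..140, y -15..15, z 15..18. Balance point near x = 55.
- face_near (a point): Lower middle of the stock's working face at its blade end: (0, -15, 8) in the square's frame. At the start the square lies stock down on the stool with the blade tip drooping onto the stool (6 degrees), its blade about 7 from the brush.
- face_far (a point): The stock's working face at its free end: (0, 49, 8) in the square's frame; the face is clear of the blade from y = 15 to 49. At the start this end is about 8 from the rim of the bowls, so fingers fit only across the stock's 26 width on its blade-free part.
- blade_edge (a point): Point on the blade's outer edge, at its underside, 70 out from the working face (x = 70, y = -15, z = 15 in the square's frame).
- board: Light wooden chopping board 25 thick on the low stool (top 80 above the work surface); fixed, does not shift. Origin: underside, in the plane of the long edge nearest the robot, where the broken corner begins. y along that edge: sound from 0 to 160, broken away from 0 to -45. x across the board: near edge 0, far edge 150; the ragged break reaches 57 deep in x. z up, top face at 25.
- board_edge (a point): The corner where the break begins on the near long edge, at the board's top face.
- bowls: Stack of three nested steel bowls, 104 across the rim, 52 high, standing at the free end of the stock. Origin: centre of its underside. Bystander.
- brush: Plastic scrub brush 130 long (its x axis), 54 wide, 60 high over its bridge handle, lying alongside the blade. Origin: centre of its underside. Bystander.
- degchi: Round aluminium pot without handles, 152 across the lip, 85 high, on the middle of the stool between square and board. Origin: centre of its underside. Bystander.
- lid: Stainless pressure cooker lid 183 across, 65 high over its weight, on the stool behind the pot; a black handle with press button reaches 201 from its centre along its x axis. A short lug opposite reaches 111. A short lug opposite reaches 111. A short lug opposite reaches 111. Origin: centre of its underside. Bystander.
There are look-alikes about, which are no part of the job. Several things have the shape of the square; the one meant has the colours described above.

How it is judged:
At the end, for the whole second after the job is handed in: Square released and still: both ends of the stock's working face within 2 mm of the board's near long edge, blade square to it within 1.7 degrees, flat on the top face (2 mm, 1.7 degrees), its outer edge on sound wood 0 to 15 mm from where the break begins; kitchen things not shifted over 15 mm (x of face_near in the frame of board between -0.002 and 0.002 m and x of face_far in the frame of board between -0.002 and 0.002 m and angle between the x axis of square and the x axis of board, either way round below 0.03 rad and z of blade_edge in the frame of board between 0.023 and 0.027 m and angle between square's own z axis and vertical below 0.03 rad and y of blade_edge in the frame of board between 0 and 0.015 m and y of square in the frame of board above 0.01 m and linear speed of square below 0.01 m/s); the robot touches nothing.
It fails at once if the square is slammed or jammed hard against the board (over 60 N) (contact force between square and board above 60 N).
It fails at once if the bowls are shifted by more than 15 mm (distance of bowls from where it was at the start of the episode above 0.015 m).
It fails at once if the brush is shifted by more than 15 mm (distance of brush from where it was at the start of the episode above 0.015 m).
It fails at once if the pot is shifted by more than 15 mm (distance of degchi from where it was at the start of the episode above 0.015 m).
It fails at once if the lid is shifted by more than 15 mm (distance of lid from where it was at the start of the episode above 0.015 m).
It also fails if it takes over 53 s, if anything falls off the work surface, if the arm or the gripper's body presses on something with over 40 N, if the wrist force passes 120 N, or if a joint passes its speed limit or range.

## Working session

There is one attempt and no reset: what is moved stays moved. The work goes in short steps, Python scripts to look and compute and a tool call to move; the robot and the scene stay as the last step left them, time stands still between calls to the robot, and variables do not carry over. Pictures are saved under pics/ and viewed, at most 10 in all, crops included, and the job is handed in when it is done.

Besides the shell and the picture viewer there is one more tool, called after "Request:" in YAML: its name, and indented under it one key for each argument. jog_arm: Moves the arm, as the interface text tells. Its arguments: {"type":"object","properties":{"moves":{"type":"array"},"hand":{"type":"number"},"newtons":{"type":"number"}},"required":["moves"]}

```bash
mkdir -p pics; cat > h.py <<'E'
import numpy as np,cv2,pickle
from cell import arm
def grab(n):
    d=arm.get_image(n); pickle.dump(d,open(f'{n}.pkl','wb')); return d
def load(n): return pickle.load(open(f'{n}.pkl','rb'))
def cloud(d):
    z=d['z_map'];v,u=np.mgrid[:z.shape[0],:z.shape[1]]
    P=np.stack([(u-d['cx'])/d['fx']*z,(v-d['cy'])/d['fy']*z,z],-1)
    R=cv2.Rodrigues(np.array(d['rvec'],float))[0]
    W=(P-np.array(d['tvec']).ravel())@R; W[z==0]=np.nan; return W
def ray(d,u,v,h):
    R=cv2.Rodrigues(np.array(d['rvec'],float))[0];t=np.array(d['tvec']).ravel()
    c=-R.T@t; r=R.T@np.array([(u-d['cx'])/d['fx'],(v-d['cy'])/d['fy'],1])
    return c+r*(h-c[2])/r[2]
def save(d,n,x0=0,y0=0,x1=640,y1=400,s=1.25):
    im=d['color'][y0:y1,x0:x1,::-1]; cv2.imwrite(f'pics/{n}.png',cv2.resize(im,None,fx=s,fy=s,interpolation=cv2.INTER_CUBIC))
E
python3 - <<'E'
from h import *
for n in ['scene','side','wrist']:
    d=grab(n); R=cv2.Rodrigues(np.array(d['rvec'],float))[0]; print(n,-R.T@np.array(d['tvec']).ravel(),R[2],d['fx'])
a=load('scene');save(a,'scene')
a=[load(n)['color'][:,:,::-1] for n in('side','wrist')]
cv2.imwrite('pics/sw.png',cv2.resize(np.vstack(a),(480,600)))
print(arm.observe())
E
```

```text
scene [0.9570907  0.82245808 0.7692935 ] [-0.41757848 -0.65417238 -0.63062406] 378.73413883235446
side [0.28788005 0.85419695 0.91962883] [ 0.17805316 -0.67373947 -0.71719746] 374.6853764628721
wrist [0.62458014 0.06754798 0.38465305] [-8.80753447e-04 -2.53249715e-01 -9.67400541e-01] 329.7088498798955
{'clock': 0.15, 'joints': array([-0.10260298,  0.4350568 ,  0.02498494,  1.57385041, -0.01160829,
        1.1340033 , -0.07508537]), 'dq': array([ 2.81648417e-04, -1.33356762e-03, -1.25925044e-03, -3.75876899e-03,
        7.60685517e-04, -5.28337270e-06, -3.35739070e-04]), 'joint_efforts': array([ 9.13879558e-04, -6.68263149e+01,  9.85680185e-01, -3.14695251e+01,
       -6.03506877e-02,  3.94195947e-02,  8.07748006e-05]), 'position': array([ 6.24641475e-01, -4.61838298e-05,  2.37143755e-01]), 'ee_rot': array([-2.22098052e+00, -2.22083848e+00,  1.41317843e-03]), 'force': array([-0.51821364,  0.43455123, -0.26641195]), 'ft_torque': array([ 0.02936023, -0.04408288,  0.01706073]), 'gripper_force': 0.0, 'width': 1.0004021372936798}
```

View pics/scene.png

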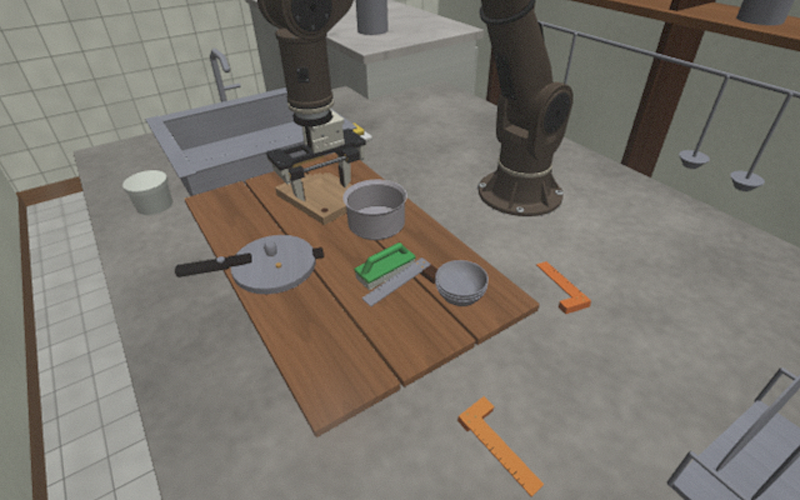

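View pics/sw.png

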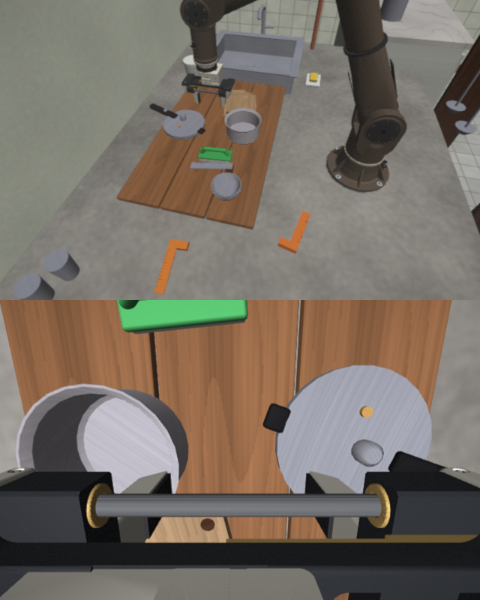

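The scene view shows the steel blade at about (395,282) in the 800 px picture. The dark stock is at (430,270) against the bowls at (461,282), the green brush is at (385,264), and the board at (320,195) lies partly under the gripper. Next I'll enlarge those areas.

```bash
python3 - <<'E'
from h import *
a=load('scene')
f=lambda x0,y0:cv2.resize(a['color'][y0:y0+58,x0:x0+120,::-1],None,fx=6.6,fy=5.1 if 0 else 5.1)
cv2.imwrite('pics/c1.png',np.vstack([cv2.resize(a['color'][y0:y0+58,x0:x0+150,::-1],None,fx=5,fy=5,interpolation=cv2.INTER_CUBIC) for x0,y0 in[(270,190),(205,130)]]))
W=cloud(a)
for u,v in [(295,240),(320,225),(338,212),(346,217),(370,225),(300,165),(240,156)]: print(u,v,W[v,u].round(4))
E
```

```text
295 240 [0.6434 0.2136 0.0856]
320 225 [0.565  0.21   0.0937]
338 212 [0.5011 0.2013 0.1012]
346 217 [0.4945 0.2284 0.0999]
370 225 [0.4628 0.2894 0.1012]
300 165 [ 0.4609 -0.0646  0.0906]
240 156 [0.6781 0.0086 0.2418]
```

View pics/c1.png

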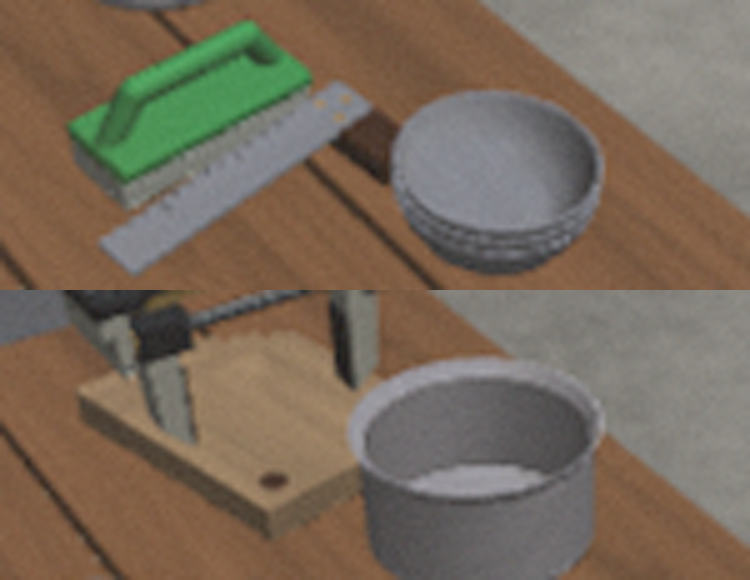

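The crop shows the square lying with its blade towards +x and its stock towards the bowls (+y). The ragged break is at the board's far right (-y) end. So the square and the board have almost the same heading, and no large turn is needed. I'll move the wrist camera over the board first, then over the square.

Request:
jog_arm:
  moves:
    - [-0.05, -0.01, -0.03, 0]
    - [-0.1, -0.02, -0.06, 0]
    - [-0.15, -0.04, -0.08, 0]
    - [-0.2, -0.06, -0.08, 0]
    - [-0.2, -0.06, -0.08, 0]
    - [-0.2, -0.06, -0.08, 0]
    - [-0.2, -0.06, -0.08, 0]

```text
clock: 1.02
position: [0.5655, -0.1984, 0.3174]
ee_rot: [-2.218, -2.223, -0.0]
force: [0.5, -0.5, 0.4]
width: 0.996
gripper_force: 0.0
```

```bash
python3 - <<'E'
from h import *
d=grab('wrist');pickle.dump(d,open('wb.pkl','wb'));save(d,'wb')
s=grab('scene');pickle.dump(s,open('sb.pkl','wb'))
print(arm.observe()['position'],arm.observe()['clock'])
E
```

```text
[ 0.56546746 -0.19867196  0.31746307] 1.125
```

View pics/wb.png

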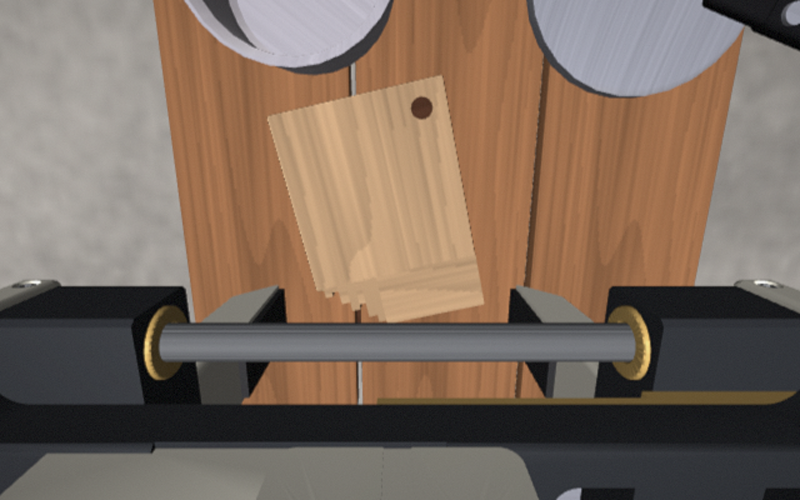

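Request:
jog_arm:
  moves:
    - [0.06, 0, 0, 0]
    - [0.12, 0, 0, 0]
    - [0.18, 0, 0, 0]
    - [0.24, 0, 0, 0]
    - [0.3, 0, 0, 0]
    - [0.33, 0, 0, 0]
    - [0.33, 0, 0, 0]
    - [0.33, 0, 0, 0]
    - [0.33, 0, 0, 0]

```text
clock: 2.25
position: [0.5652, 0.1286, 0.3178]
ee_rot: [2.223, 2.219, -0.0]
force: [0.6, -0.2, -0.3]
width: 1.0
gripper_force: 0.0
```

```bash
python3 - <<'E'
from h import *
d=grab('wrist');pickle.dump(d,open('ws.pkl','wb'));save(d,'ws')
s=grab('scene');pickle.dump(s,open('ss.pkl','wb'))
s=grab('side')
print(arm.observe()['position'],arm.observe()['clock'])
E
```

```text
[0.56515694 0.12904326 0.31781413] 2.4
```

View pics/ws.png

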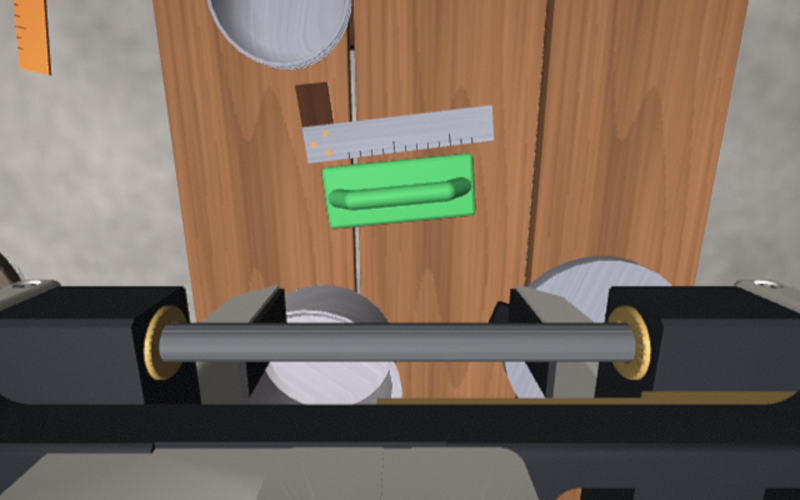

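In the board view, the near edge runs from (268,118) to where the break begins at about (318,291). In the square view, the stock's free part has corners near (296,85), (328,82), (333,124) and (303,127). The blade tip corners are at (491,107) and (494,140).

```bash
python3 - <<'E'
from h import *
b=pickle.load(open('wb.pkl','rb'));s=pickle.load(open('ws.pkl','rb'))
W=cloud(b);pts=[]
top=(W[...,2]>0.098)&(W[...,2]<0.112)
print('boardtop z',np.nanmedian(W[150:200,260:330,2]))
for r in range(100,245,3):
    c=np.where(top[r,200:400])[0]
    if len(c): pts.append((200+c[0],r))
pts=np.array(pts)
print(pts[-14:].tolist())
Q=np.array([ray(b,u-.5,v,.105) for u,v in pts if v<226])
vx,vy,x0,y0=cv2.fitLine(Q[:,:2].astype(np.float32),cv2.DIST_HUBER,0,.01,.01).ravel()
print('edge dir',vx,vy,'angle',np.degrees(np.arctan2(vy,vx)),x0,y0, 'res',np.std((Q[:,0]-x0)*vy-(Q[:,1]-y0)*vx))
k=.8
for n,p in dict(A=(268,118),brk=(318,291),far1=(443,76),far2=(483,303)).items(): print(n,ray(b,p[0]*k,p[1]*k,.105).round(4))
for n,p,h in [('stk free out',(296,85),.1),('stk free in',(328,82),.098),('face@blade',(333,124),.098),('out@blade',(303,127),.1),('tip+',(491,107),.086),('tip-',(494,140),.086),('heel-',(309,162),.1)]:
    print(n,ray(s,p[0]*k,p[1]*k,h).round(4))
# pot, bowls, brush from clouds
for nm,d,lo,hi,box in [('pot b',b,.158,.17,(.35,.65,-.1,.3)),('pot s',s,.158,.17,(.35,.65,-.1,.14)),('bowl s',s,.125,.137,(.4,.6,.2,.4)),('brush',s,.1,.145,(.45,.7,.1,.185))]:
    C=cloud(d).reshape(-1,3); m=(C[:,2]>lo)&(C[:,2]<hi)&(C[:,0]>box[0])&(C[:,0]<box[1])&(C[:,1]>box[2])&(C[:,1]<box[3]);C=C[m]
    print(nm,len(C),C.min(0).round(3) if len(C) else '',C.max(0).round(3) if len(C) else '')
C=cloud(pickle.load(open('ss.pkl','rb'))).reshape(-1,3)
for nm,lo,hi,box in [('pot',.158,.17,(.38,.62,-.1,.14)),('bowl',.127,.137,(.4,.6,.2,.4))]:
    m=(C[:,2]>lo)&(C[:,2]<hi)&(C[:,0]>box[0])&(C[:,0]<box[1])&(C[:,1]>box[2])&(C[:,1]<box[3]);D=C[m];print(nm,len(D),D.min(0).round(3),D.max(0).round(3))
E
```

```text
boardtop z 0.10572938193934667
[[246, 205], [246, 208], [247, 211], [248, 214], [249, 217], [250, 220], [251, 223], [252, 226], [252, 229], [253, 232], [260, 235], [261, 238], [273, 241], [281, 244]]
edge dir 0.22025757 -0.97544175 angle -77.27583 0.47248635 -0.18465325 res 0.00029763942024158295
A [ 0.4577 -0.1133  0.105 ]
brk [ 0.4925 -0.2666  0.105 ]
far1 [ 0.6027 -0.0802  0.105 ]
far2 [ 0.6463 -0.278   0.105 ]
stk free out [0.4817 0.2402 0.1   ]
stk free in [0.5081 0.2428 0.098 ]
face@blade [0.5109 0.2092 0.098 ]
out@blade [0.4855 0.2068 0.1   ]
tip+ [0.6477 0.2237 0.086 ]
tip- [0.6519 0.1958 0.086 ]
heel- [0.489  0.1776 0.1   ]
pot b 1667 [ 0.427 -0.083  0.158] [ 0.56  -0.041  0.168]
pot s 410 [ 0.477 -0.016  0.158] [0.569 0.068 0.167]
bowl s 860 [0.429 0.249 0.125] [0.531 0.296 0.135]
brush 6028 [0.487 0.121 0.1  ] [0.634 0.185 0.143]
pot 297 [ 0.416 -0.084  0.158] [0.565 0.07  0.168]
bowl 235 [0.427 0.25  0.127] [0.531 0.355 0.136]
```

Checks: the board's near edge measures 157 mm (160 expected) and its top is at 0.1057, both consistent. The board is turned +12.7° and the square about +6°. The grasp point is at about (0.496, 0.224). I'll hover above it first.

Request:
jog_arm:
  moves:
    - [0.03, -0.02, 0.03, -0.05]
    - [0.06, -0.045, 0.06, -0.105]
    - [0.094, -0.069, 0.1, -0.105]
    - [0.094, -0.069, 0.14, -0.105]
    - [0.094, -0.069, 0.158, -0.105]
    - [0.094, -0.069, 0.158, -0.105]
    - [0.094, -0.069, 0.158, -0.105]
    - [0.094, -0.069, 0.158, -0.105]
  hand: 0.048

```text
clock: 3.4
position: [0.4968, 0.2241, 0.1609]
ee_rot: [2.102, 2.334, 0.003]
force: [-0.0, -0.4, 0.6]
width: 0.522
gripper_force: 0.0
```

```bash
python3 - <<'E'
from h import *
s=grab('side');w=grab('wrist')
a=s['color'][180:280,230:350,::-1];a=cv2.resize(a,(720,600),interpolation=cv2.INTER_CUBIC)
cv2.imwrite('pics/hover.png',np.hstack([cv2.resize(a,(400,333)),cv2.resize(w['color'][:,:,::-1],(400,333))]))
print(arm.observe()['position'],arm.observe()['ee_rot'])
E
```

```text
[0.49654717 0.22409659 0.16059899] [2.10187012e+00 2.33409605e+00 2.27744060e-03]
```

View pics/hover.png

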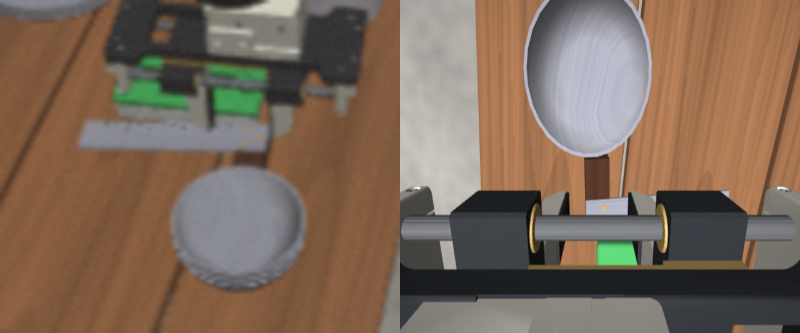

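The fingers straddle the stock evenly: the gap is centred at x≈598 and the stock at x≈597. Going down and gripping.

Request:
jog_arm:
  moves:
    - [0, 0, 0.02, 0]
    - [0, 0, 0.04, 0]
    - [0, 0, 0.055, 0]
    - [0, 0, 0.066, 0]
    - [0, 0, 0.066, 0]
    - [0, 0, 0.066, 0]
    - [0, 0, 0.066, 0]

```text
clock: 4.38
position: [0.4964, 0.2242, 0.0943]
ee_rot: [2.102, 2.335, 0.002]
force: [-0.0, 1.1, -0.1]
width: 0.524
gripper_force: 0.0
```

Request:
jog_arm:
  moves:
    - [0, 0, 0, 0]
    - [0, 0, 0, 0]
    - [0, 0, 0, 0]
    - [0, 0, 0, 0]
    - [0, 0, 0, 0]
    - [0, 0, 0, 0]
    - [0, 0, 0, 0]
    - [0, 0, 0, 0]
  hand: 0.01
  newtons: 45

```text
clock: 5.38
position: [0.496, 0.224, 0.0937]
ee_rot: [2.102, 2.335, -0.0]
force: [-1.2, 1.1, 0.2]
width: 0.284
gripper_force: 45.0
```

Request:
jog_arm:
  moves:
    - [0, 0, -0.01, 0]
    - [0, 0, -0.02, 0]
    - [0, 0, -0.04, 0]
    - [0, 0, -0.07, 0]
    - [0, 0, -0.1, 0]
    - [0, 0, -0.13, 0]
    - [0, 0, -0.15, 0]
    - [0, 0, -0.15, 0]
    - [0, 0, -0.15, 0]

```text
clock: 6.5
position: [0.4956, 0.2237, 0.2432]
ee_rot: [-2.102, -2.335, 0.001]
force: [-0.5, -0.5, -2.1]
width: 0.289
gripper_force: 45.0
```

```bash
python3 - <<'E'
from h import *
s=grab('side');w=grab('wrist');c=grab('scene')
cv2.imwrite('pics/lift.png',np.hstack([cv2.resize(c['color'][130:290,250:450,::-1],(400,320),interpolation=cv2.INTER_CUBIC),cv2.resize(s['color'][140:300,200:400,::-1],(400,320),interpolation=cv2.INTER_CUBIC)]))
o=arm.observe();print(o['position'],o['ee_rot'],o['clock'])
# blade cloud
for nm,d in(('side',s),('scene',c)):
    C=cloud(d);P=C.reshape(-1,3);m=(P[:,2]>.19)&(P[:,2]<.27)&(P[:,0]>.53)&(P[:,0]<.67)&(P[:,1]>.17)&(P[:,1]<.23)
    D=P[m];print(nm,len(D))
    if len(D)>20:
        for x in np.arange(.53,.67,.02):
            k=(abs(D[:,0]-x)<.01); print(round(x,2),k.sum(),np.median(D[k],0).round(4) if k.any() else '')
E
```

```text
[0.49552645 0.22369676 0.24272486] [-2.1014502  -2.33447914  0.00265536] 6.65
side 260
0.53 1 [0.5391 0.2132 0.2449]
0.55 17 [0.5501 0.2123 0.2442]
0.57 47 [0.5712 0.2076 0.2417]
0.59 50 [0.5895 0.2095 0.2403]
0.61 40 [0.6135 0.2151 0.2379]
0.63 67 [0.6302 0.2105 0.2366]
0.65 38 [0.6462 0.2108 0.2345]
0.67 0 
scene 451
0.53 23 [0.5369 0.2041 0.2451]
0.55 74 [0.5504 0.2006 0.2436]
0.57 71 [0.5704 0.2034 0.242 ]
0.59 80 [0.5901 0.2057 0.24  ]
0.61 77 [0.6108 0.2082 0.2382]
0.63 84 [0.6299 0.2116 0.2362]
0.65 42 [0.6456 0.2109 0.2346]
0.67 0
```

View pics/lift.png

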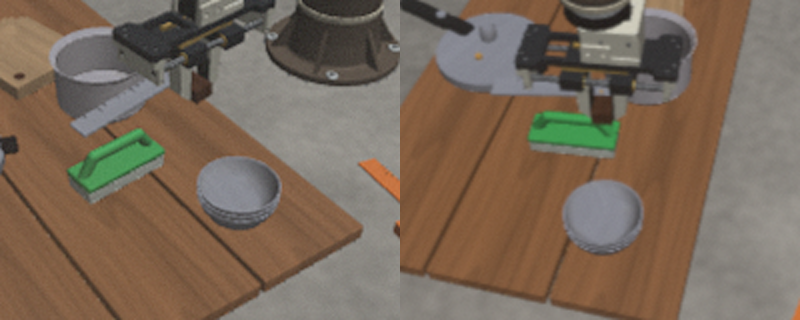

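The square is held but its blade still droops about 5° (about 0.0105 m over 0.11 m). It will level as the tip meets the board. I'll carry it over the pot to above the board's near edge, standing off 32 mm so the inner finger fits between the stock and the board.

Request:
jog_arm:
  moves:
    - [-0.02, -0.005, 0, 0]
    - [-0.06, -0.015, 0, 0]
    - [-0.105, -0.025, 0, 0]
    - [-0.15, -0.037, 0, 0]
    - [-0.195, -0.047, 0, 0]
    - [-0.24, -0.058, 0, -0.03]
    - [-0.285, -0.069, 0, -0.06]
    - [-0.33, -0.08, 0, -0.09]
    - [-0.375, -0.091, 0, -0.117]
    - [-0.415, -0.101, 0.01, -0.117]
    - [-0.435, -0.1055, 0.03, -0.117]
    - [-0.44, -0.1067, 0.05, -0.117]
    - [-0.44, -0.1067, 0.065, -0.117]
    - [-0.44, -0.1067, 0.065, -0.117]
    - [-0.44, -0.1067, 0.065, -0.117]
    - [-0.44, -0.1067, 0.065, -0.117]

```text
clock: 8.65
position: [0.4365, -0.2247, 0.1795]
ee_rot: [1.96, 2.453, 0.001]
force: [1.1, -1.1, -1.6]
width: 0.285
gripper_force: 45.0
```

```bash
python3 - <<'E'
from h import *
c=grab('scene');s=grab('side');w=grab('wrist')
cv2.imwrite('pics/ov.png',np.hstack([cv2.resize(c['color'][90:230,170:345,::-1],(400,320),interpolation=cv2.INTER_CUBIC),cv2.resize(w['color'][:,:,::-1],(400,320))]))
o=arm.observe();r=o['ee_rot'];print(o['position'],2*(np.degrees(np.arctan2(r[1],r[0]))%180-45),o['clock'],o['width'])
for d in(c,s,w):
    P=cloud(d).reshape(-1,3);m=(P[:,2]>.155)&(P[:,2]<.2)&(P[:,0]>.48)&(P[:,0]<.62)&(P[:,1]>-.28)&(P[:,1]<-.18)
    D=P[m];print(len(D))
    for x in np.arange(.49,.62,.02):
        k=(abs(D[:,0]-x)<.01)
        if k.sum()>5: print(round(x,2),k.sum(),np.median(D[k],0).round(4),D[k,1].min().round(4),D[k,1].max().round(4))
E
```

```text
[ 0.43628881 -0.22469765  0.17915774] 12.737441157137155 8.8 0.2852501127812248
196
0.49 33 [ 0.4895 -0.2412  0.1814] -0.2606 -0.2259
0.51 35 [ 0.5096 -0.2352  0.1794] -0.2529 -0.2193
0.53 34 [ 0.5294 -0.2316  0.178 ] -0.2481 -0.2164
0.55 37 [ 0.5504 -0.2285  0.1755] -0.244 -0.2091
0.57 33 [ 0.5705 -0.2194  0.1735] -0.2416 -0.2042
0.59 24 [ 0.5853 -0.2205  0.1724] -0.233 -0.2071
182
0.49 31 [ 0.4907 -0.2408  0.181 ] -0.2562 -0.2217
0.51 35 [ 0.5109 -0.2344  0.1783] -0.2546 -0.2191
0.53 30 [ 0.5302 -0.2319  0.1772] -0.2501 -0.2162
0.55 33 [ 0.5497 -0.2239  0.1745] -0.2442 -0.2091
0.57 31 [ 0.5695 -0.2217  0.1737] -0.2413 -0.2054
0.59 22 [ 0.5862 -0.2196  0.1715] -0.2334 -0.203
2202
0.53 231 [ 0.5376 -0.2288  0.1763] -0.238 -0.2218
0.55 1210 [ 0.5501 -0.2298  0.1751] -0.242 -0.2185
0.57 761 [ 0.5664 -0.2285  0.1736] -0.2388 -0.2172
```

View pics/ov.png

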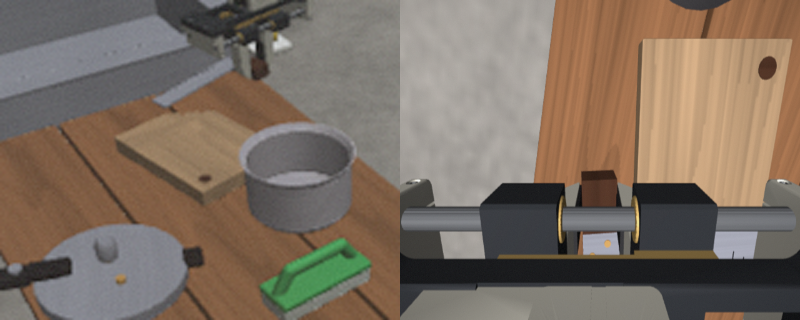

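The square hangs over the board with the stock outside the near edge. The blade centreline is at board y≈25 mm, so I'll shift 3 mm and then lower it slowly.

Request:
jog_arm:
  moves:
    - [-0.003, 0, 0.02, 0]
    - [-0.003, 0, 0.04, 0]
    - [-0.003, 0, 0.055, 0]
    - [-0.003, 0, 0.06, 0]
    - [-0.003, 0, 0.063, 0]
    - [-0.003, 0, 0.065, 0]
    - [-0.003, 0, 0.067, 0]
    - [-0.003, 0, 0.069, 0]
    - [-0.003, 0, 0.071, 0]
    - [-0.003, 0, 0.072, 0]
    - [-0.003, 0, 0.072, 0]

```text
clock: 10.18
position: [0.4369, -0.2276, 0.1067]
ee_rot: [1.961, 2.454, 0.0]
force: [1.5, 0.7, 0.4]
width: 0.283
gripper_force: 44.3
```

Request:
jog_arm:
  moves:
    - [0, 0, 0.001, 0]
    - [0, 0, 0.002, 0]
    - [0, 0, 0.003, 0]
    - [0, 0, 0.003, 0]
    - [0, 0, 0.003, 0]

```text
clock: 10.8
position: [0.4369, -0.2277, 0.1038]
ee_rot: [1.961, 2.454, 0.0]
force: [1.7, 1.0, 2.2]
width: 0.281
gripper_force: 44.7
```

```bash
cat > blade.py <<'E'
from h import *
ex=np.array([.9754,.2203]);ey=np.array([-.2203,.9754])
for n in('scene','side'):
    d=grab(n);P=cloud(d).reshape(-1,3);q=P[:,:2]-[.4912,-.2666];bx=q@ex;by=q@ey
    g=d['color'].reshape(-1,3).astype(int);grey=(g.max(1)-g.min(1))<30
    for x in np.arange(-.05,.14,.02):
        k=grey&(abs(bx-x)<.008)&(abs(by-.025)<.03)&(P[:,2]<.13)&(P[:,2]>.09)
        if k.sum()>5: print(n,round(x,2),k.sum(),'z %.4f'%np.median(P[k,2]),'y',np.percentile(by[k],[5,50,95]).round(4))
o=arm.observe();print(o['position'],o['force'],o['clock'])
E
python3 blade.py
```

```text
scene -0.05 11 z 0.1109 y [0.0397 0.0486 0.0536]
scene -0.03 11 z 0.1108 y [0.0109 0.0159 0.0278]
scene -0.01 33 z 0.1111 y [0.0098 0.0315 0.0514]
scene 0.01 24 z 0.1105 y [0.0089 0.0242 0.0354]
scene 0.03 26 z 0.1110 y [0.0053 0.0225 0.036 ]
scene 0.05 26 z 0.1099 y [0.0057 0.0221 0.0357]
scene 0.07 27 z 0.1100 y [0.0057 0.0253 0.0353]
scene 0.09 27 z 0.1096 y [0.0087 0.0235 0.0367]
scene 0.11 17 z 0.1090 y [0.0067 0.0256 0.0362]
side -0.05 28 z 0.1105 y [0.0095 0.0284 0.0517]
side -0.03 6 z 0.1102 y [0.0125 0.0276 0.0395]
side -0.01 16 z 0.1090 y [0.0133 0.0238 0.0333]
side 0.01 20 z 0.1094 y [0.0062 0.0212 0.034 ]
side 0.03 25 z 0.1092 y [0.0078 0.0239 0.035 ]
side 0.05 25 z 0.1089 y [0.0062 0.0222 0.0366]
side 0.07 30 z 0.1088 y [0.0069 0.023  0.0382]
side 0.09 24 z 0.1086 y [0.0063 0.0254 0.0365]
side 0.11 18 z 0.1078 y [0.0028 0.0222 0.0365]
[ 0.43682948 -0.22771122  0.10379831] [1.21619657 1.71201124 2.41728807] 10.9
```

The blade is almost level, with its centre at board y≈22 mm. Releasing just enough to clear, then rising.

Request:
jog_arm:
  moves:
    - [0, 0, 0.001, 0]
    - [0, 0, 0.001, 0]
    - [0, 0, 0.001, 0]
    - [0, 0, 0.001, 0]
  hand: 0.035

```text
clock: 11.4
position: [0.4365, -0.2278, 0.1027]
ee_rot: [-1.962, -2.453, 0.0]
force: [-0.4, 0.1, 0.2]
width: 0.38
gripper_force: 0.0
```

Request:
jog_arm:
  moves:
    - [0, 0, -0.005, 0]
    - [0, 0, -0.015, 0]
    - [0, 0, -0.03, 0]
    - [0, 0, -0.05, 0]
    - [0, 0, -0.05, 0]
    - [0, 0, -0.05, 0]

```text
clock: 12.15
position: [0.4366, -0.2277, 0.1528]
ee_rot: [1.961, 2.454, 0.0]
force: [0.5, 0.9, 1.1]
width: 0.379
gripper_force: 0.0
```

```bash
python3 blade.py; python3 - <<'E'
from h import *
c=load('scene');w=grab('wrist')
cv2.imwrite('pics/rel.png',np.hstack([cv2.resize(c['color'][90:230,170:345,::-1],(400,320),interpolation=cv2.INTER_CUBIC),cv2.resize(w['color'][:,:,::-1],(400,320))]))
E
```

```text
scene -0.05 26 z 0.1094 y [0.0107 0.0272 0.0525]
scene -0.03 42 z 0.1078 y [0.007  0.0314 0.0515]
scene -0.01 23 z 0.1096 y [0.0051 0.0223 0.0347]
scene 0.01 25 z 0.1089 y [0.0065 0.023  0.0345]
scene 0.03 25 z 0.1090 y [0.0057 0.0237 0.036 ]
scene 0.05 25 z 0.1093 y [0.006  0.0247 0.0357]
scene 0.07 27 z 0.1092 y [0.006  0.0233 0.0379]
scene 0.09 32 z 0.1096 y [0.0072 0.0222 0.0377]
scene 0.11 17 z 0.1086 y [0.0074 0.0226 0.0376]
side -0.05 23 z 0.1094 y [0.0062 0.0216 0.0393]
side -0.03 20 z 0.1080 y [0.0096 0.0254 0.0399]
side -0.01 30 z 0.1087 y [0.008  0.0221 0.0368]
side 0.01 24 z 0.1077 y [0.0092 0.0209 0.0367]
side 0.03 30 z 0.1082 y [0.0067 0.0236 0.0372]
side 0.05 24 z 0.1078 y [0.0044 0.0248 0.0347]
side 0.07 30 z 0.1080 y [0.0033 0.0231 0.0359]
side 0.09 23 z 0.1087 y [0.0071 0.0209 0.0372]
side 0.11 18 z 0.1082 y [0.0082 0.0192 0.037 ]
[ 0.43625636 -0.22752365  0.15226152] [-0.07346294  0.93617033  0.35271059] 12.25
```

View pics/rel.png

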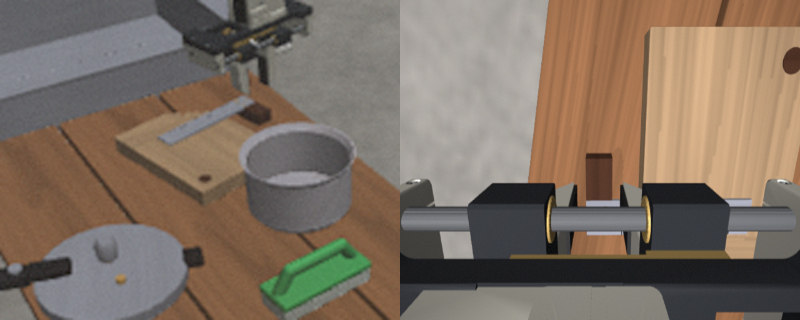

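The square lies flat and released, standing off from the edge. I'll close the fingers, go behind the stock, and push it gently up to the edge.

Request:
jog_arm:
  moves:
    - [-0.005, -0.02, 0, 0]
    - [-0.019, -0.045, 0, 0]
    - [-0.019, -0.045, 0, 0]
    - [-0.019, -0.045, 0, 0]
    - [-0.019, -0.045, 0.02, 0]
    - [-0.019, -0.045, 0.04, 0]
    - [-0.019, -0.045, 0.048, 0]
    - [-0.019, -0.045, 0.048, 0]
    - [-0.019, -0.045, 0.048, 0]
  hand: 0
  newtons: 20

```text
clock: 13.42
position: [0.3974, -0.2563, 0.1053]
ee_rot: [1.961, 2.453, 0.0]
force: [-0.5, 0.5, 0.1]
width: 0.009
gripper_force: 0.0
```

Request:
jog_arm:
  moves:
    - [0, 0.004, 0, 0]
    - [0, 0.008, 0, 0]
    - [0, 0.012, 0, 0]
    - [0, 0.016, 0, 0]
    - [0, 0.019, 0, 0]
    - [0, 0.022, 0, 0]
    - [0, 0.025, 0, 0]
    - [0, 0.028, 0, 0]
    - [0, 0.03, 0, 0]
    - [0, 0.032, 0, 0]
    - [0, 0.033, 0, 0]
    - [0, 0.034, 0, 0]
    - [0, 0.034, 0, 0]

```text
clock: 15.05
position: [0.4302, -0.2486, 0.1048]
ee_rot: [1.962, 2.454, 0.0]
force: [-0.8, -0.1, 0.0]
width: 0.008
gripper_force: 0.3
```

```bash
python3 blade.py | tail -10; python3 - <<'E'
from h import *
c=load('scene');w=grab('wrist')
cv2.imwrite('pics/push.png',np.hstack([cv2.resize(c['color'][90:230,170:345,::-1],(400,320),interpolation=cv2.INTER_CUBIC),cv2.resize(w['color'][:,:,::-1],(400,320))]))
E
```

```text
side -0.03 34 z 0.1095 y [0.009  0.0308 0.0441]
side -0.01 28 z 0.1086 y [0.0083 0.0198 0.0366]
side 0.01 20 z 0.1075 y [0.005  0.0188 0.0299]
side 0.03 29 z 0.1088 y [0.0004 0.0208 0.0325]
side 0.05 24 z 0.1092 y [-0.0028  0.0186  0.0339]
side 0.07 30 z 0.1081 y [-0.0037  0.017   0.0321]
side 0.09 24 z 0.1074 y [-0.0026  0.0162  0.0317]
side 0.11 29 z 0.1082 y [-0.0018  0.0192  0.0332]
side 0.13 12 z 0.1085 y [-0.0008  0.0175  0.033 ]
[ 0.4302008  -0.24864424  0.10475857] [-0.84028723 -0.0577321  -0.39308936] 15.15
```

View pics/push.png

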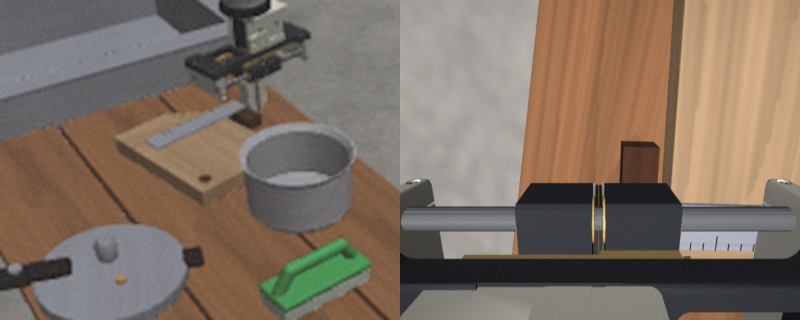

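The square is turning clockwise: the blade's tip has drifted towards -y, so the push is on the wrong side of its friction centre. I'll back off, move the push point 13 mm towards the blade, and carry on.

Request:
jog_arm:
  moves:
    - [0, -0.004, 0, 0]
    - [-0.008, -0.004, 0, 0]
    - [-0.014, -0.004, 0, 0]
    - [-0.014, -0.002, 0, 0]
    - [-0.014, 0, 0, 0]
    - [-0.014, 0.002, 0, 0]
    - [-0.014, 0.004, 0, 0]
    - [-0.014, 0.005, 0, 0]
    - [-0.014, 0.006, 0, 0]
    - [-0.014, 0.007, 0, 0]
    - [-0.014, 0.007, 0, 0]

```text
clock: 16.58
position: [0.4402, -0.2607, 0.1048]
ee_rot: [1.962, 2.454, 0.0]
force: [0.6, -0.6, 0.7]
width: 0.007
gripper_force: 0.1
```

```bash
cat > ang.py <<'E'
from h import *
# fit blade by colour: project grey pixels of blade to plane z=.108, minAreaRect
for n in('scene','side'):
    d=grab(n);P=cloud(d);bx0=(P[...,:2]-[.4912,-.2666])
    ex=np.array([.9754,.2203]);ey=np.array([-.2203,.9754]);bx=bx0@ex;by=bx0@ey
    g=d['color'].astype(int);grey=((g.max(2)-g.min(2))<30)&(bx>.005)&(bx<.16)&(by>-.03)&(by<.06)&(P[...,2]>.1)&(P[...,2]<.125)
    m=cv2.morphologyEx(grey.astype(np.uint8),cv2.MORPH_CLOSE,np.ones((3,3)));v,u=np.where(m)
    Q=np.array([ray(d,a,b,.108)[:2] for a,b in zip(u,v)])-[.4912,-.2666];Q=np.c_[Q@ex,Q@ey]
    k=(Q[:,0]>.02)&(Q[:,0]<Q[:,0].max()-.01);lo=[];hi=[]
    for x in np.arange(.02,.11,.01):
        s=Q[abs(Q[:,0]-x)<.006,1]; 
        if len(s)>6: lo.append((x,s.min()));hi.append((x,s.max()))
    lo,hi=map(np.array,(lo,hi));mid=(lo+hi)/2
    f=np.polyfit(mid[:,0],mid[:,1],1);print(n,'angle deg %.2f'%np.degrees(np.arctan(f[0])),'mid@.07 %.4f'%np.polyval(f,.07),'w %.4f'%np.mean(hi-lo)[...] if 0 else np.round(np.mean((hi-lo)[:,1]),4),'tip x %.4f'%np.percentile(Q[:,0],99.5))
o=arm.observe();q=o['position'][:2]-[.4912,-.2666];print('tcp board',q@ex,q@ey,o['force'],o['clock'])
E
python3 ang.py
```

```text
scene angle deg -0.09 mid@.07 0.0187 0.0343 tip x 0.1542
side angle deg -4.46 mid@.07 0.0177 0.0278 tip x 0.1358
tcp board -0.04849872869801349 0.016963237491125226 [ 0.64371298  0.86615071 -0.19110792] 16.675
```

Request:
jog_arm:
  moves:
    - [0, 0.0005, 0, 0]
    - [0, 0.001, 0, 0]
    - [0, 0.0015, 0, 0]
    - [0, 0.002, 0, 0]
    - [0, 0.002, 0, 0]

```text
clock: 17.3
position: [0.442, -0.2603, 0.1047]
ee_rot: [1.962, 2.454, 0.0]
force: [-1.3, -1.5, -0.2]
width: 0.007
gripper_force: 0.4
```

Request:
jog_arm:
  moves:
    - [0, 0.0005, 0, 0]
    - [0, 0.001, 0, 0]
    - [0, 0.0015, 0, 0]
    - [0, 0.0015, 0, 0]

```text
clock: 17.8
position: [0.4435, -0.26, 0.1047]
ee_rot: [1.962, 2.454, 0.0]
force: [-0.4, -1.0, 0.3]
width: 0.007
gripper_force: 0.4
```

Request:
jog_arm:
  moves:
    - [0, 0.0005, 0, 0]
    - [0, 0.001, 0, 0]
    - [0, 0.0015, 0, 0]
    - [0, 0.0015, 0, 0]

```text
clock: 18.3
position: [0.445, -0.2597, 0.1048]
ee_rot: [1.962, 2.454, 0.0]
force: [-0.3, -0.9, 0.5]
width: 0.005
gripper_force: 0.4
```

```bash
python3 ang.py; python3 - <<'E'
from h import *
c=load('scene');s=load('side')
cv2.imwrite('pics/p2.png',np.hstack([cv2.resize(c['color'][120:180,205:280,::-1],(400,320),interpolation=cv2.INTER_CUBIC),cv2.resize(s['color'][110:160,275:350,::-1],(400,320),interpolation=cv2.INTER_CUBIC)]))
E
```

```text
scene angle deg -0.59 mid@.07 0.0199 0.0341 tip x 0.1402
side angle deg 0.19 mid@.07 0.0218 0.0304 tip x 0.1428
tcp board -0.043579160243422864 0.016937422955938218 [ 0.16538023 -0.94292038  0.26451334] 18.4
```

View pics/p2.png

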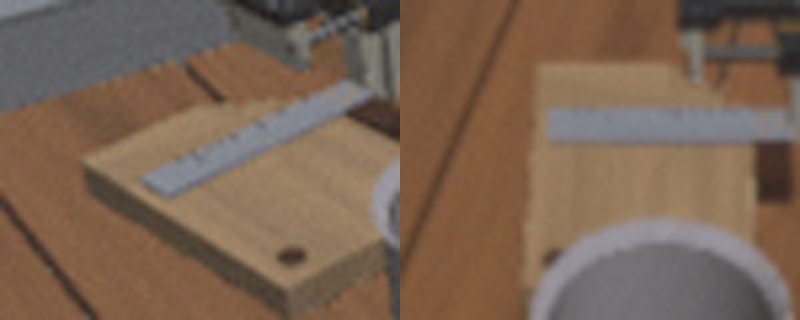

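The square has straightened, with its blade parallel to the board's x axis and its centre at board y≈21 mm. I'm now past my picture allowance (this was the eleventh), so from here I rely on numbers only. I'll push on until the edge resists.

Request:
jog_arm:
  moves:
    - [0, 0.0005, 0, 0]
    - [0, 0.001, 0, 0]
    - [0, 0.0015, 0, 0]
    - [0, 0.0015, 0, 0]

```text
clock: 18.9
position: [0.4453, -0.2597, 0.1046]
ee_rot: [-1.962, -2.452, 0.002]
force: [-6.2, -1.6, 2.9]
width: 0.003
gripper_force: 3.1
```

Contact: about 6 N against the edge. I'll now press the free half of the stock the same way, so both ends seat.

Request:
jog_arm:
  moves:
    - [0, -0.005, 0, 0]
    - [0.012, -0.005, 0, 0]
    - [0.025, -0.005, 0, 0]
    - [0.025, -0.003, 0, 0]
    - [0.025, -0.0015, 0, 0]
    - [0.025, -0.0008, 0, 0]
    - [0.025, -0.0004, 0, 0]
    - [0.025, 0, 0, 0]
    - [0.025, 0, 0, 0]

```text
clock: 20.02
position: [0.4397, -0.2352, 0.1045]
ee_rot: [-1.962, -2.452, 0.001]
force: [-5.6, 0.7, 4.8]
width: 0.005
gripper_force: 2.9
```

Both halves stop at the same place (board x = -43.3 mm at the TCP), so the face is flush. Retreating to check with the wrist camera.

Request:
jog_arm:
  moves:
    - [0, -0.003, 0, 0]
    - [0, -0.008, 0, 0]
    - [0, -0.012, 0, 0]
    - [0, -0.012, -0.03, 0]
    - [0, -0.012, -0.08, 0]
    - [-0.04, 0.03, -0.13, 0]
    - [-0.06, 0.08, -0.17, 0]
    - [-0.06, 0.11, -0.2, 0]
    - [-0.06, 0.12, -0.2, 0]
    - [-0.06, 0.12, -0.2, 0]
    - [-0.06, 0.12, -0.2, 0]
    - [-0.06, 0.12, -0.2, 0]

```text
clock: 21.52
position: [0.5698, -0.2675, 0.3041]
ee_rot: [-1.962, -2.452, 0.001]
force: [-0.1, -0.7, -0.6]
width: 0.005
gripper_force: 0.0
```

```bash
python3 ang.py; python3 - <<'E'
from h import *
w=grab('wrist');save(w,'fin')
ex=np.array([.9754,.2203]);ey=np.array([-.2203,.9754]);o=np.array([.4912,-.2666])
hsv=w['color'].astype(int);rng=hsv.max(2)-hsv.min(2)
def rb(x,y,h):  # board mm -> pixel
    p=o+x*ex+y*ey;return cv2.projectPoints(np.array([[*p,h]]),np.array(w['rvec'],float),np.array(w['tvec'],float),np.array([[w['fx'],0,w['cx']],[0,w['fy'],w['cy']],[0,0,1.]]),None)[0].ravel()
# rectified board-frame map at z=.108: 1px=0.5mm
xs=np.arange(-.05,.16,.0005);ys=np.arange(-.05,.13,.0005)
X,Y=np.meshgrid(xs,ys);
def rect(h):
    G=np.stack([o[0]+X*ex[0]+Y*ey[0],o[1]+X*ex[1]+Y*ey[1],0*X+h],-1).reshape(-1,1,3)
    m=cv2.projectPoints(G,np.array(w['rvec'],float),np.array(w['tvec'],float),np.array([[w['fx'],0,w['cx']],[0,w['fy'],w['cy']],[0,0,1.]]),None)[0].reshape(X.shape+(2,)).astype(np.float32)
    return cv2.remap(w['color'],m[...,0],m[...,1],cv2.INTER_LINEAR).astype(int)
I=rect(.108);grey=(I.max(2)-I.min(2)<28)
L=[];H=[]
for x in np.arange(.01,.13,.01):
    c=grey[:, abs(xs-x)<.0004][:,0]&(ys>-.01)&(ys<.06);q=ys[c]
    if len(q)>20: L.append((x,q.min()));H.append((x,q.max()))
L=np.array(L);H=np.array(H);print('lo',L[:,1].round(4),'hi',H[:,1].round(4))
print('angle lo/hi',[np.degrees(np.polyfit(a[:,0],a[:,1],1)[0]).round(2) for a in(L,H)])
r=grey[abs(ys-.022)<.0004][0];print('blade x',xs[r].min(),xs[r].max())
# dark stock inner face vs board edge (height .108 stock, .105 board), along free part
J=rect(.108)
for y in(.04,.05,.06,.066,.08,.1):
    row=J[abs(ys-y)<.0003][0].sum(1);d=np.diff(cv2.blur(row.reshape(1,-1).astype(float),(3,1)).ravel());k=abs(xs[1:])<.045
    i=np.argmax(d*k);print(y,'edge x %.4f'%xs[i+1],'dark',xs[:][(row<170)&(abs(xs)<.045)][[0,-1]] if ((row<170)&(abs(xs)<.045)).any() else None)
print(arm.observe()['position'],arm.observe()['clock'])
E
```

```text
scene angle deg -0.60 mid@.07 0.0200 0.0343 tip x 0.1535
side angle deg 0.19 mid@.07 0.0218 0.0304 tip x 0.1424
tcp board 0.07703897673952023 -0.018088235534004213 [-0.18427768 -0.10573454  0.59311501] 21.625
lo [0.004 0.004 0.004 0.004 0.004 0.004 0.004 0.004 0.004 0.004 0.004 0.004] hi [0.0335 0.0335 0.0335 0.0335 0.0335 0.0335 0.0335 0.0335 0.0335 0.0335
 0.0335 0.0335]
angle lo/hi [np.float64(-0.0), np.float64(-0.0)]
blade x -0.026499999999999982 0.13950000000000018
0.04 edge x 0.0010 dark [-0.001 -0.001]
0.05 edge x 0.0005 dark None
0.06 edge x 0.0010 dark [-0.001  -0.0005]
0.066 edge x 0.0005 dark None
0.08 edge x 0.0010 dark None
0.1 edge x 0.0005 dark None
[ 0.57054898 -0.26728604  0.30464787] 21.675
```

```bash
python3 - <<'E'
from h import *
w=load('wrist');W=cloud(w)
ex=np.array([.9754,.2203]);ey=np.array([-.2203,.9754]);o=np.array([.4912,-.2666])
K=np.array([[w['fx'],0,w['cx']],[0,w['fy'],w['cy']],[0,0,1.]])
for x in(.002,.004,.008,.02,.035):
    out=[]
    for y in np.arange(-.03,.006,.001):
        p=o+x*ex+y*ey;u=cv2.projectPoints(np.array([[*p,.105]]),np.array(w['rvec'],float),np.array(w['tvec'],float),K,None)[0].ravel().round().astype(int)
        out.append((W[u[1],u[0],2]*1000).round())
    print(x,out)
# bystanders
C=W.reshape(-1,3)
C2=cloud(load('scene')).reshape(-1,3)
for nm,lo,hi,box in [('pot',.158,.17,(.38,.62,-.1,.14)),('bowl',.127,.137,(.4,.6,.2,.4))]:
    m=(C2[:,2]>lo)&(C2[:,2]<hi)&(C2[:,0]>box[0])&(C2[:,0]<box[1])&(C2[:,1]>box[2])&(C2[:,1]<box[3]);D=C2[m];print(nm,len(D),D.min(0).round(3),D.max(0).round(3))
E
```

```text
0.002 [np.float64(81.0), np.float64(82.0), np.float64(80.0), np.float64(82.0), np.float64(82.0), np.float64(82.0), np.float64(81.0), np.float64(82.0), np.float64(81.0), np.float64(81.0), np.float64(80.0), np.float64(81.0), np.float64(80.0), np.float64(81.0), np.float64(82.0), np.float64(81.0), np.float64(82.0), np.float64(82.0), np.float64(80.0), np.float64(82.0), np.float64(79.0), np.float64(81.0), np.float64(82.0), np.float64(81.0), np.float64(80.0), np.float64(81.0), np.float64(80.0), np.float64(80.0), np.float64(81.0), np.float64(104.0), np.float64(105.0), np.float64(106.0), np.float64(105.0), np.float64(105.0), np.float64(110.0), np.float64(109.0)]
0.004 [np.float64(80.0), np.float64(80.0), np.float64(81.0), np.float64(81.0), np.float64(81.0), np.float64(81.0), np.float64(81.0), np.float64(80.0), np.float64(83.0), np.float64(80.0), np.float64(80.0), np.float64(81.0), np.float64(80.0), np.float64(82.0), np.float64(80.0), np.float64(80.0), np.float64(81.0), np.float64(81.0), np.float64(80.0), np.float64(80.0), np.float64(81.0), np.float64(81.0), np.float64(81.0), np.float64(80.0),
[... 1653 characters left out ...]
t64(105.0), np.float64(105.0), np.float64(106.0), np.float64(107.0), np.float64(105.0), np.float64(104.0), np.float64(106.0), np.float64(104.0), np.float64(105.0), np.float64(105.0), np.float64(107.0), np.float64(105.0), np.float64(105.0), np.float64(105.0), np.float64(106.0), np.float64(106.0), np.float64(106.0), np.float64(106.0), np.float64(106.0), np.float64(106.0), np.float64(106.0), np.float64(104.0), np.float64(106.0), np.float64(106.0), np.float64(107.0), np.float64(106.0), np.float64(106.0), np.float64(105.0), np.float64(105.0), np.float64(105.0), np.float64(109.0), np.float64(108.0)]
pot 305 [ 0.417 -0.086  0.158] [0.566 0.069 0.168]
bowl 237 [0.425 0.25  0.127] [0.53  0.355 0.136]
```

The break begins 1 mm before my assumed origin, so the blade's outer edge lies about 5 mm onto sound wood. It is square to the edge and flush, and the pot and bowls have not moved.

```bash
python3 -c "
from cell import arm
print(arm.sign_off())"
```

```text
the job is handed in; nothing more can be done
None
```

The try square is on the board and handed in: stock flush with the near edge, blade flat and square with its outer edge about 5 mm onto sound wood, pot and bowls where they were (brush and lid not re-measured at the end); I viewed 11 pictures, one over the limit of 10.

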